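# Bar and snap cap on the domino caddy

### The arm

A 7-joint arm with a two-finger parallel gripper is mounted at the origin on the work surface. World frame = base frame: x ahead of the robot, y to its left, z up, the work surface at z = 0. Lengths are in m, angles in rad, forces in N, time in s.
With the tool pointing down it reaches from about 0.425 to 0.975 m from the base axis. Payload 16.7 kg.
Tool frame: the origin (TCP) lies at the very end of the fingers, on their centre line; the grasp point (between the pads) lies grip_depth behind it (grip_depth is the distance from the TCP to the grasp point, in m); z points along the fingers, y is the line along which they close (so a half turn about z gives the same grasp; the last joint's range is limited). The gripper opens to 85 mm and grips with 20 to 120 N. Pads are 22 mm wide; open, the fingers measure 114 mm over their backs; the gripper's body (76 mm by 85 mm) begins 54 mm behind the grasp point. The pads swing forward as they close: fully open they stand 13 mm farther back than shut.
Start: joints at [1.159, 0.426, 0.074, 1.606, -0.034, 1.111, -0.067], TCP at [0.175, -0.652, 0.231] pointing down, gripper open.
Joint ranges: [-2.85, 2.85], [-0.5, 2.14], [-1.23, 1.37], [0.21, 2.46], [-1.02, 4.16], [0.16, 2.05], [-2.73, 2.73]. Speed limits (rad/s): [1.89, 1.89, 2.39, 2.39, 3.01, 3.01, 3.01].

### API

Orientations are given as a 3x3 rotation matrix whose columns are the frame's x, y, z axes.
In Python, from rig import * gives the robot as it stands.
- The arm moves only by the shell command python3 -m handwheel 'ROWS' [FORCE]. ROWS is JSON, a list of rows, each a list of 5 numbers: the closure, from 0 (fully open) to 1 (shut), then the shift along the tool's x, y, z in cm, then the turn about the tool's z in degrees. In form: [[claw, x, y, z, roll], ...]. A call has 1 to 10 rows; each row is the pose to reach, as a shift and turn from the pose commanded when the call began, along the tool's axes at that moment; what a row does not reach only later rows make up. A row lasts 1/10 s, in which the tool goes at most 50 mm and 8.59 degrees, less where a joint would pass 70% of its speed; a pose out of reach is approached as far as the arm can. A call with a gripper value outside its range is refused whole. The fingers move at their own pace and stop on an object; FORCE is the grip in N (left out, the last holds). Time passes only in rows, so rows that repeat a pose let the fingers close. It gives the time, the measured TCP pose, the force, the opening and the grip force at its end, in the units of the state.
- read_state(): the state, without advancing time (a new reading comes with each control period).
- capture(name): name is "scene" or "top" or "wrist"; returns a dict with "color" (420x560x3 uint8, blue, green, red), "fx", "fy", "cx", "cy" (pixels), "k1" (the pictures are not rectified: a ray, as slopes to the right and down, at radius r is drawn at 1 + k1 r^2 times it, then the intrinsics apply), "extrinsics" (4x4, takes a point from camera to world coordinates); the wrist camera has in their place "hand_eye" (4x4, takes a point from camera to tool coordinates, whose origin is the TCP and whose axes are the flange's). Camera axes: x right, y down, z forward; pixel columns grow to the right and rows downward; lengths in m; the calibration is good to about 2 mm. A picture is of the moment at which its call begins: read the wrist's pose just before it. There is no depth.
- job_done(): hands the job in; it is judged then, once.
The state is a dict: "clock": time; "q": joint angles; "qvel": joint speeds; "effort": joint torques, N m; "ee_pos": TCP position; "ee_rot": TCP orientation; "force": force on the tool from outside, world axes, zero at the start; "torque": the same for the moment, N m; "gripper_width": opening from 0.0 (shut) to 1.0 (fully open); "finger_force": force on a finger pad.
Only numpy, scipy, OpenCV 4.12 (cv2) and the standard library are available. Lean on these libraries where they do the work, as an engineer would, in place of code of your own. Each camera call takes 0.05 s, during which the arm holds its last target. There are 200 camera calls.

### The job

Close up the domino caddy: lay the loose wooden bar across the caddy's two supports with its hole over the stud and let go of it, then press the round plastic snap cap onto the stud until it clicks, and go on pressing firmly after the click so that it sits tight on the bar. Finish while still holding the cap down with that firm push: do not let go of it. Leave the dominoes and the other things on the table where they are.

Things in the scene. Friction and masses are not known exactly. Their poses are not given: they have to be found in the camera images.
- caddy: wooden domino caddy, fixed to the table. Origin: centre of its underside. x along its length (250 mm), y across (80 mm), z up. Floor 8 mm thick; two support blocks, 50 mm long (x) and 80 mm wide, flat tops at z = 30 mm, centred at x = -88 and +88 mm. The one at +88 carries the upright steel stud, the one at -88 two flared cheeks.
- rest (a point): centre of the flat top of the support without stud (30 mm above the table). Its two flared cheeks, 18 mm high, leave a slot for the bar's plain end, 57 mm wide at the bottom and 76 mm at the top
- stud (a point): point on the stud's axis, level with the top of its support (30 mm above the table); axes as the caddy's. The steel stud is 16 mm in diameter and stands 36 mm above this point, the last 10 mm tapering to 8 mm. Four spring-loaded balls stick out of its side to 23 mm diameter, about 21 mm above this point; the cap snaps over them
- bar: loose light wooden bar lying flat on the table, 230 mm long (x), 50 mm wide (y), 12 mm thick, about 0.16 kg. Origin: centre of its underside. A round through hole at x = +88 mm; the other end is plain. Laid home, its underside rests on both supports, hole around the stud, plain end between the cheeks.
- bar_grip (a point): middle of the ridge to hold the bar by, 26 mm above the bar's underside. The ridge is 50 mm along the bar, 20 mm across, and stands from 12 to 40 mm above the bar's underside
- bar_hole (a point): centre of the bar's round 28 mm hole, at the underside of the bar
- cap: white plastic snap cap standing upright on the table, about 0.04 kg. Origin: centre of its underside; z up. At the bottom a flange of 48 mm diameter, 5 mm thick; above it a round knob of 32 mm diameter up to z = 40 mm, to hold it by. From below a bore of 19 mm diameter that widens above the flange, 30 mm deep in all.
- cap_top (a point): centre of the cap's top, 40 mm above its underside. Pushed down over the stud, the cap meets the balls with its underside 12 to 13 mm above the bar and needs about 6 to 12 N to pass; then the push drops (the click), the balls pull the cap down the last 4 mm with up to 12 N, and it lands on the bar, its underside 12 mm above the point 'stud'. A firm push is about 10 N
- counter: yellow plastic peg counter, 50 x 170 x 14 mm with short pegs; origin centre of its underside; leave alone
- opener: stainless steel bottle opener lying flat, 122 mm long, 36 mm wide, 5 mm thick; leave alone
- glass: empty frosted glass, 68 mm diameter at the rim, 110 mm tall; origin centre of its underside; leave alone
- tin: small round aluminium tin, 60 mm diameter, 45 mm tall; origin centre of its underside; leave alone
- domino0: turquoise domino lying face down on the caddy's floor, 24 x 48 x 10 mm; not to be touched
- domino1: turquoise domino lying face down on the caddy's floor, 24 x 48 x 10 mm; not to be touched
- domino2: turquoise domino lying face down on the caddy's floor, 24 x 48 x 10 mm; not to be touched
- domino3: turquoise domino lying face down on the caddy's floor, 24 x 48 x 10 mm; not to be touched
Not all that is in view belongs to the job. Of the things like the bar, leave any that is black; of the rest the larger one is meant.

How it is judged:
By the outcome, as a careful person would: the job done as asked, in the order asked, and still so for the second after the job is handed in, while the arm keeps its last pose, push and grip.
It also fails if it takes over 72 s, if anything falls off the work surface, if the arm or the gripper's body presses on something with over 40 N, if the wrist force passes 120 N, or if a joint passes its speed limit or range.

## Working session

There is one attempt and no reset: what is moved stays moved. The work goes in short steps, Python scripts to look and compute and a shell command to move; the robot and the scene stay as the last step left them, time stands still between calls to the robot, and variables do not carry over. Pictures are saved under pics/ and viewed, at most 10 in all, crops included, and the job is handed in when it is done.

```bash
ls; mkdir -p pics
python3 - <<'E'
from rig import *
import cv2
s=read_state();print(s)
for n in("scene","top"):
    c=capture(n);cv2.imwrite(f"pics/{n}0.png",c["color"]);print(n,{k:v for k,v in c.items() if k!="color"})
E
```

```text
pics
{'clock': 0.0, 'q': array([ 1.15849236,  0.42674818,  0.07384368,  1.60662535, -0.03406638,
        1.11078684, -0.06707519]), 'qvel': array([ 1.02425706e-03,  1.83746250e-03,  1.04715649e-03,  1.41227510e-04,
        9.14032815e-04, -1.21079191e-06, -2.77678960e-03]), 'effort': array([ 1.56512702e-03, -9.49831009e+01,  3.76188532e+00, -4.63511467e+01,
        1.93009386e-02,  1.00632675e-02, -6.91832247e-05]), 'ee_pos': array([ 0.17521577, -0.65143357,  0.2305915 ]), 'ee_rot': array([[ 9.65661646e-01,  2.59802567e-01, -4.59526155e-04],
       [ 2.59802944e-01, -9.65660876e-01,  1.22569423e-03],
       [-1.25307922e-04, -1.30299216e-03, -9.99999143e-01]]), 'force': array([ 0.12067262, -0.24726861, -0.41589773]), 'torque': array([-0.01093389,  0.02995958, -0.01654243]), 'finger_force': 0.0, 'gripper_width': 1.0005143663587759}
scene {'fx': 419.0896522079552, 'fy': 419.0896522079552, 'cx': 277.7471541202211, 'cy': 207.16518789017968, 'k1': -0.02570517187360543, 'extrinsics': array([[-0.78119555,  0.48565644, -0.39226436,  0.86240741],
       [ 0.62424067,  0.60007301, -0.50023591,  0.42096864],
       [-0.00755554, -0.63564944, -0.77194087,  0.82154547],
       [ 0.        ,  0.        ,  0.        ,  1.        ]])}
top {'fx': 443.4494048273417, 'fy': 443.4494048273417, 'cx': 283.118731507647, 'cy': 214.8032282482647, 'k1': -0.1392335242631485, 'extrinsics': array([[-0.01054802, -0.99479162,  0.10138234,  0.36363815],
       [-0.99992294,  0.01115719,  0.00544348, -0.07300561],
       [-0.00654627, -0.10131711, -0.99483264,  1.17035183],
       [ 0.        ,  0.        ,  0.        ,  1.        ]])}
```

View pics/top0.png

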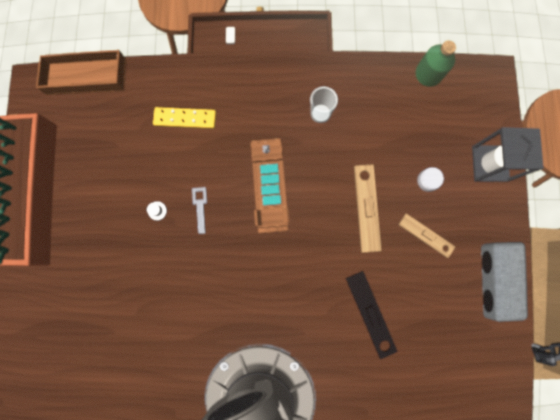

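View pics/scene0.png

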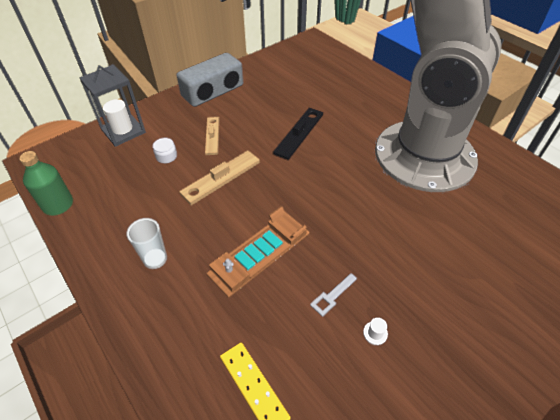

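```bash
cat > h.py <<'E'
from rig import *
import numpy as np, cv2
def cam(n,T=None):
    c=capture(n); 
    c["K"]=np.array([[c["fx"],0,c["cx"]],[0,c["fy"],c["cy"]],[0,0,1]]);c["D"]=np.array([c["k1"],0,0,0.])
    if n=="wrist":
        M=np.eye(4);M[:3,:3]=T["ee_rot"];M[:3,3]=T["ee_pos"];c["extrinsics"]=M@c["hand_eye"]
    return c
def proj(c,P):
    E=np.linalg.inv(c["extrinsics"]);return cv2.projectPoints(np.atleast_2d(P).astype(float),cv2.Rodrigues(E[:3,:3])[0],E[:3,3],c["K"],c["D"])[0][:,0]
def back(c,uv,z):
    n=cv2.undistortPointsIter(np.array(uv,float).reshape(-1,1,2),c["K"],c["D"],None,None,(3,100,1e-12))[:,0]
    d=np.c_[n,np.ones(len(n))]@c["extrinsics"][:3,:3].T;o=c["extrinsics"][:3,3]
    return o+d*((np.broadcast_to(z,len(n))-o[2])/d[:,2])[:,None]
E
python3 - <<'E'
from h import *
s=read_state();np.set_printoptions(precision=4,suppress=True)
for n in("scene","top"):
    c=cam(n);print(n,proj(c,[s["ee_pos"],[0,0,0],[.1,0,0],[0,.1,0]]))
t=cam("top");c=cam("scene")
print(back(t,[(430,179),(157,211),(323,95),(364,175),(266,150)],[.045,.04,.11,.012,.066]))
print(back(c,[(165,145),(378,323),(144,228),(194,191),(228,262)],[.045,.04,.11,.012,.066]))
w=cam("wrist",s);cv2.imwrite("pics/w0.png",w["color"]);print(w["hand_eye"],w["fx"])
E
```

```text
scene [[235.4448   8.5902]
 [424.9797 154.4919]
 [401.6523 170.3731]
 [454.2806 174.3203]]
top [[548.1325 339.5834]
 [259.5594 399.1073]
 [259.1331 361.1366]
 [221.4468 398.9659]]
[[ 0.568  -0.4512  0.045 ]
 [ 0.4924  0.2609  0.04  ]
 [ 0.7716 -0.1701  0.11  ]
 [ 0.5858 -0.2831  0.012 ]
 [ 0.6428 -0.0251  0.066 ]]
[[ 0.5706 -0.4504  0.045 ]
 [ 0.4963  0.2696  0.04  ]
 [ 0.7575 -0.1741  0.11  ]
 [ 0.5859 -0.2826  0.012 ]
 [ 0.6538 -0.0175  0.066 ]]
[[-0.0008 -0.9514 -0.308   0.0791]
 [ 1.     -0.0008 -0.0001  0.0001]
 [-0.0002 -0.308   0.9514 -0.1417]
 [ 0.      0.      0.      1.    ]] 358.66601443742263
```

View pics/w0.png

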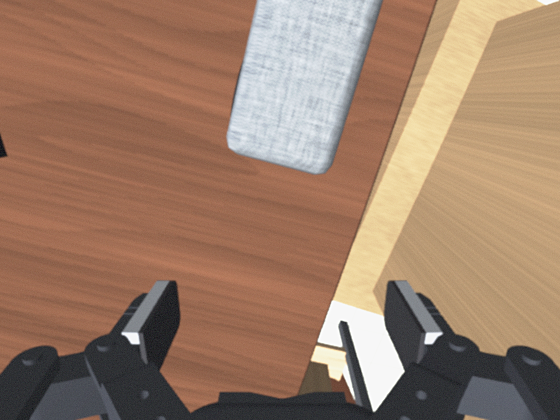

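Run:
```python
import cv2,numpy as np
t=cv2.imread("pics/top0.png");s=cv2.imread("pics/scene0.png")
a=cv2.resize(t[135:365,335:465],None,fx=2.6,fy=2.6,interpolation=3);b=cv2.resize(s[100:300,160:330],None,fx=2.6,fy=2.6,interpolation=3)
b=np.vstack([b,np.zeros((a.shape[0]-b.shape[0],b.shape[1],3),np.uint8)])
cv2.imwrite("pics/c1.png",np.hstack([a,b]))
```

```text
(no output)
```

View pics/c1.png

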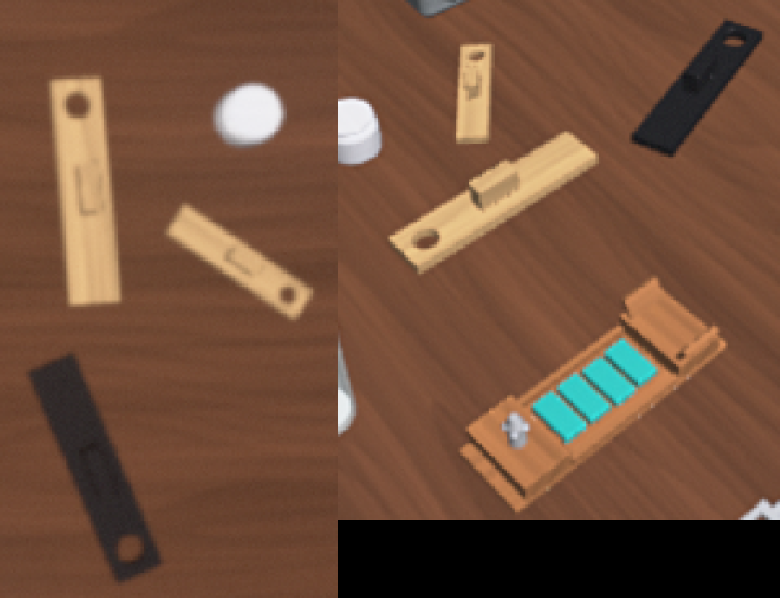

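Three bar-like things: large light (top 367,208), small light (427,236), black (371,314). The large light one is meant: it isn't black, and it is the larger of the rest (the crop confirms this).

```bash
cat >> h.py <<'E'
np.set_printoptions(precision=4,suppress=True)
def rel(s,target,xdir):
    "shift in tool cm and roll deg to bring TCP to target with tool x along xdir (mod 180)"
    R=s["ee_rot"];d=R.T@(np.array(target)-s["ee_pos"])*100
    v=R.T@np.array([xdir[0],xdir[1],0]);a=np.degrees(np.arctan2(v[1],v[0]));a=(a+90)%180-90
    return d,a
E
python3 - <<'E'
from h import *
t=cam("top");im=t["color"].astype(int);b,g,r=im[...,0],im[...,1],im[...,2]
m=((r>150)&(g>110)&(b<170)&(r-b>35)).astype(np.uint8);m2=np.zeros_like(m);m2[155:262,345:390]=m[155:262,345:390]
cs=max(cv2.findContours(m2,0,2)[0],key=cv2.contourArea)
P=back(t,cs[:,0],.012)[:,:2].astype(np.float32);R=cv2.minAreaRect(P*1000);print(R)
bx=cv2.boxPoints(R);print(bx)
print("hole",back(t,[(335+77/2.6-.3,135+104/2.6-.3)],.012),"ridge top", back(t,[(335+89/2.6,135+187/2.6)],.04))
# caddy stuff
print("stud",back(t,[(266,150)],.066))
s=read_state();print(rel(s,[.51,-.29,.3],[1,0]))
E
```

```text
((498.3804016113281, -289.34942626953125), (233.4443359375, 54.31071090698242), 3.2008068561553955)
[[ 380.3241 -268.7537]
 [ 383.3566 -322.9796]
 [ 616.4367 -309.9452]
 [ 613.4042 -255.7192]]
hole [[ 0.5866 -0.284   0.012 ]] ridge top [[ 0.4968 -0.289   0.04  ]]
stud [[ 0.6428 -0.0251  0.066 ]]
(array([ 41.7146, -26.2431,  -6.8742]), np.float64(15.053717886666234))
```

```bash
python3 -m handwheel '[[0,43.6,-25.7,0,11.9],[0,43.6,-25.7,0,11.9],[0,43.6,-25.7,0,11.9],[0,43.6,-25.7,0,11.9],[0,43.6,-25.7,0,11.9],[0,43.6,-25.7,0,11.9],[0,43.6,-25.7,0,11.9],[0,43.6,-25.7,0,11.9],[0,43.6,-25.7,0,11.9],[0,43.6,-25.7,0,11.9]]' 60
```

```text
clock: 1.4
ee_pos: [0.5258, -0.2938, 0.2316]
ee_rot: [[0.998, 0.055, 0.0], [0.055, -0.998, -0.0], [0.0, 0.0, -1.0]]
force: [0.3, -0.7, 1.2]
gripper_width: 0.997
finger_force: 0.0
```

Run:
```python
from h import *
s=read_state();w=cam("wrist",s);cv2.imwrite("pics/w1.png",w["color"]);print(s["ee_pos"],s["clock"])
h=np.array([.5866,-.284,.012]);print(proj(w,[h,[.4983,-.2893,.04]]))
```

```text
[ 0.5258 -0.2938  0.2316] 1.4
[[274.7321 117.821 ]
 [275.2586 212.6929]]
```

View pics/w1.png

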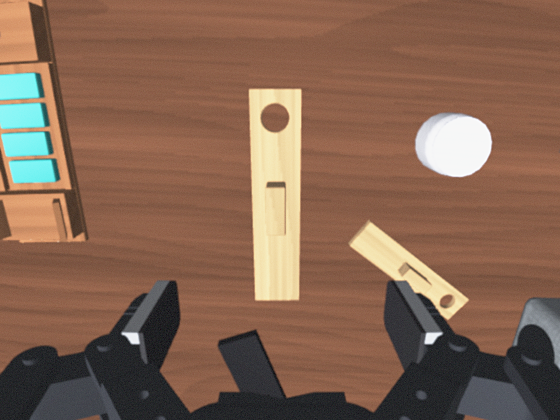

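The bar lies as estimated (hole at 275,118, ridge at 276,211). Next I look at the caddy and cap from near, before gripping.

```bash
python3 -m handwheel '[[0,7,-33,-4,0],[0,7,-33,-4,0],[0,7,-33,-4,0],[0,7,-33,-4,0],[0,7,-33,-4,0],[0,7,-33,-4,0],[0,7,-33,-4,0],[0,7,-33,-4,0],[0,7,-33,-4,0]]'
python3 - <<'E'
from h import *
import rig
print(grip_depth if 'grip_depth' in dir(rig) else dir(rig))
s=read_state();w=cam("wrist",s);im=w["color"];cv2.imwrite("pics/w2.png",cv2.resize(im,None,fx=1.42,fy=1.42,interpolation=3));print(s["ee_pos"],s["clock"])
np.savez("w2.npz",E=w["extrinsics"])
E
```

```text
clock: 2.35
ee_pos: [0.5764, 0.0387, 0.2714]
ee_rot: [[0.998, 0.057, 0.0], [0.057, -0.998, 0.0], [0.0, -0.0, -1.0]]
force: [0.3, -0.9, -0.3]
gripper_width: 0.998
finger_force: 0.0
0.0187
[0.5764 0.0387 0.2714] 2.35
```

View pics/w2.png

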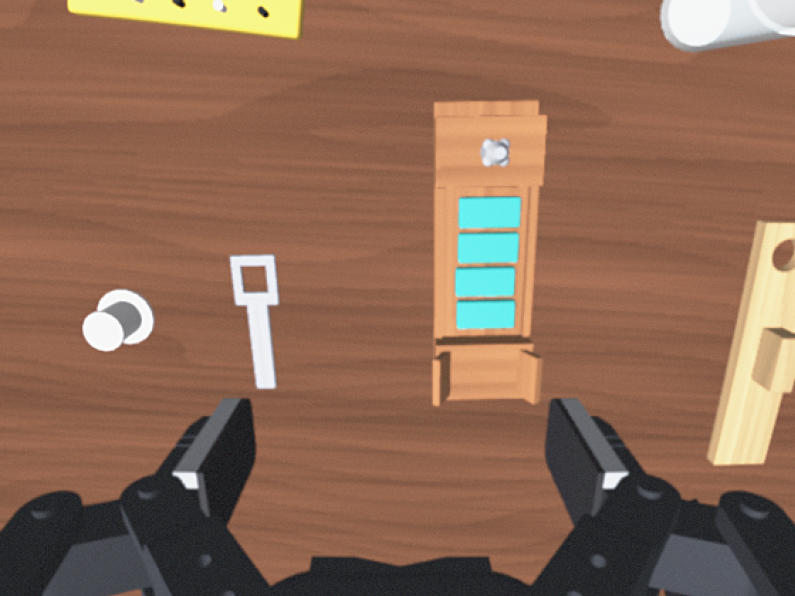

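```bash
cat > fit.py <<'E'
from h import *
from scipy.optimize import least_squares
w=cam("wrist",read_state());w["extrinsics"]=np.load("w2.npz")["E"]
f=1.42
def W(p,M):
    c,s=np.cos(p[2]),np.sin(p[2]);M=np.array(M,float)/1000
    return np.c_[p[0]+c*M[:,0]-s*M[:,1],p[1]+s*M[:,0]+c*M[:,1],M[:,2]]
M=[(88,0,66),(113,40,30),(113,-40,30),(63,40,30),(63,-40,30),(125,40,8),(125,-40,8)]
U=np.array([(500,153),(435,116),(546,114),(434,184),(545,185),(434,102),(538,101)])/f
r=least_squares(lambda p:(proj(w,W(p,M))-U).ravel(),[.56,-.03,0.03]);p=r.x
print("caddy",p,np.degrees(p[2]),"res\n",(proj(w,W(p,M))-U))
print("stud",W(p,[(88,0,30),(-88,0,30)]),"stud direct",back(w,[U[0]],.066))
print("cap top",back(w,[np.array((103,331))/f],.04),"flange",back(w,[np.array((125,317))/f],.005))
E
cat > ov.py <<'E'
from fit import *
im=cv2.resize(cv2.imread("pics/w2.png")[90:420,415:560],None,fx=1.8,fy=1.8,interpolation=3)
for q in proj(w,W(p,M+[(-63,28.5,30),(-63,-28.5,30),(-113,28.5,30),(-113,-28.5,30),(-113,38,48),(-113,-38,48),(-63,38,48),(-63,-38,48)])): cv2.circle(im,tuple(np.int32((q*f-[415,90])*1.8)),3,(0,255,0),1)
im2=cv2.resize(cv2.imread("pics/w2.png")[280:360,70:165],None,fx=4,fy=4,interpolation=3);H=np.zeros((im.shape[0],im2.shape[1],3),np.uint8);H[:im2.shape[0]]=im2
cv2.imwrite("pics/ov.png",np.hstack([im,H]))
E
python3 ov.py
```

```text
caddy [ 0.5637 -0.0292  0.0746] 4.2727015325387345 res
 [[-0.4338 -0.3469]
 [-0.0061 -0.0931]
 [ 0.6987  0.3667]
 [ 0.6687  2.2559]
 [-1.4853  0.4593]
 [-0.6777 -1.1733]
 [ 1.2842 -1.3649]]
stud [[ 0.6514 -0.0227  0.03  ]
 [ 0.4759 -0.0358  0.03  ]] stud direct [[ 0.6512 -0.0231  0.066 ]]
cap top [[0.4989 0.2718 0.04  ]] flange [[0.4985 0.2719 0.005 ]]
```

View pics/ov.png

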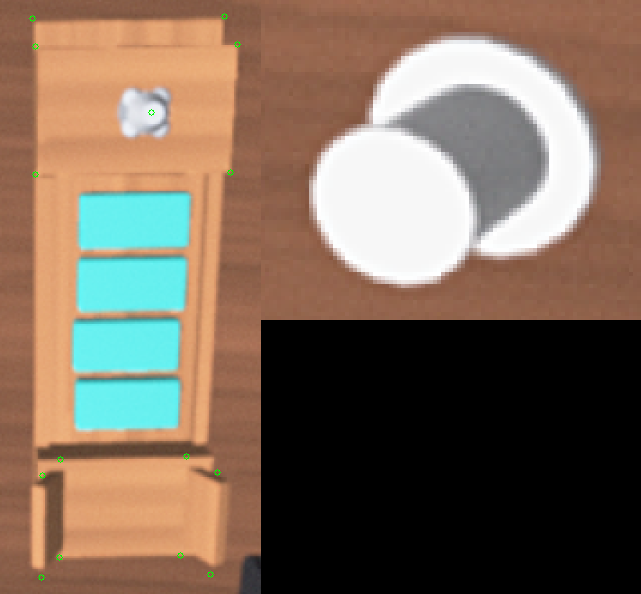

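```bash
python3 - <<'E'
t=open("fit.py").read()
a=t.index("M=[");b=t.index("r=least")
t=t[:a]+'''M=[(88,0,66),(113,40,30),(113,-40,30),(63,40,30),(63,-40,30),(125,40,8),(125,-40,8),(-63,40,30),(-63,-40,30),(-113,28.5,30),(-113,-28.5,30)]
U=(np.array([(152,112),(37,46),(238,45),(34,174),(231,174),(35,19),(223,19),(38,459),(214,458),(62,556),(197,556)])/1.8+[415,90])/f
'''+t[b:]
open("fit.py","w").write(t)
E
cat >> fit.py <<'E'
k=back(w,(np.array([(391,204),(415+(0),280)])[:1]/1.0*0+np.array([[70+(391-261)/4,280+204/4]]))/f,.04);print("cap top2",k)
s=read_state();print("to bar",rel(s,[.4983,-.2893,.2],[np.cos(.0559),np.sin(.0559)]))
E
python3 fit.py
```

```text
caddy [ 0.5637 -0.0306  0.0852] 4.880409593454045 res
 [[ 0.363   0.3444]
 [-0.2767  0.8001]
 [-0.0304 -0.6373]
 [ 1.3681  0.9076]
 [ 0.317  -1.0032]
 [-0.9951  0.4031]
 [ 0.6635 -1.338 ]
 [ 0.6486  0.7092]
 [ 0.9022 -0.8656]
 [ 1.0758  1.0472]
 [-4.3198 -0.3441]]
stud [[ 0.6513 -0.0231  0.03  ]
 [ 0.476  -0.0381  0.03  ]] stud direct [[ 0.6516 -0.0227  0.066 ]]
cap top [[0.4989 0.2718 0.04  ]] flange [[0.4985 0.2719 0.005 ]]
cap top2 [[0.4989 0.2722 0.04  ]]
to bar (array([-9.5148, 32.1104,  7.1355]), np.float64(-0.1543745996054895))
```

```bash
python3 -m handwheel '[[0,-9.5,32.1,5,0],[0,-9.5,32.1,5,0],[0,-9.5,32.1,5,0],[0,-9.5,32.1,5,0],[0,-9.5,32.1,5,0],[0,-9.5,32.1,5,0],[0,-9.5,32.1,5,0],[0.2,-9.5,32.1,15,0],[0.3,-9.5,32.1,15,0],[0.3,-9.5,32.1,15,0]]' 60
python3 - <<'E'
from h import *
s=read_state();print(s["ee_pos"],rel(s,[.4983,-.2893,.016],[np.cos(.0559),np.sin(.0559)]))
E
```

```text
clock: 3.5
ee_pos: [0.4949, -0.2875, 0.116]
ee_rot: [[0.999, 0.053, -0.009], [0.053, -0.999, 0.004], [-0.008, -0.004, -1.0]]
force: [-0.3, 0.4, 0.2]
gripper_width: 0.697
finger_force: 0.0
[ 0.4949 -0.2875  0.116 ] (array([0.413 , 0.2404, 9.9917]), np.float64(-0.17131146912210227))
```

```bash
python3 -m handwheel '[[0.3,-0.1,0.2,4,0],[0.3,-0.1,0.2,8,0],[0.3,-0.1,0.2,9,0],[0.3,-0.1,0.2,9,0],[0.3,-0.1,0.2,9,0]]'
python3 - <<'E'
from h import *
s=read_state();print(s["ee_pos"],rel(s,[.4983,-.2893,.016],[np.cos(.0559),np.sin(.0559)]))
E
```

```text
clock: 4.0
ee_pos: [0.4995, -0.2906, 0.0337]
ee_rot: [[0.998, 0.055, 0.002], [0.055, -0.998, -0.001], [0.002, 0.001, -1.0]]
force: [0.6, -0.7, -0.1]
gripper_width: 0.699
finger_force: 0.0
[ 0.4995 -0.2906  0.0337] (array([-0.1132, -0.1384,  1.7667]), np.float64(-0.06386155170274321))
```

```bash
python3 -m handwheel '[[0.3,-0.1,-0.1,1.6,0],[0.3,-0.1,-0.1,1.6,0],[1,-0.1,-0.1,1.6,0],[1,-0.1,-0.1,1.6,0],[1,-0.1,-0.1,1.6,0],[1,-0.1,-0.1,1.6,0],[1,-0.1,-0.1,1.6,0],[1,-0.1,-0.1,1.6,0],[1,-0.1,-0.1,1.6,0]]' 60
```

```text
clock: 4.9
ee_pos: [0.4978, -0.2893, 0.0165]
ee_rot: [[0.998, 0.055, 0.001], [0.055, -0.998, -0.001], [0.001, 0.001, -1.0]]
force: [-2.2, 1.1, 10.8]
gripper_width: 0.223
finger_force: 59.2
```

```bash
python3 -m handwheel '[[1,0,0,-2,0],[1,0,0,-6,0],[1,0,0,-10,0],[1,0,0,-13,0],[1,0,0,-14,0],[1,0,0,-14,0],[1,0,0,-14,0]]'
python3 - <<'E'
from h import *
s=read_state();w=cam("wrist",s);cv2.imwrite("pics/w3.png",w["color"])
im=w["color"].astype(int);b,g,r=im[...,0],im[...,1],im[...,2];R=s["ee_rot"]
tz=.0125  # bar underside below... top face at z
top=s["ee_pos"][2]-.0165+.012
hp=s["ee_pos"]+R@np.array([.088,0,0]);hp[2]=top
print("pred hole px",proj(w,[hp]))
m=((r>150)&(g>110)&(r-b>35)).astype(np.uint8)
cs,hi=cv2.findContours(m,cv2.RETR_CCOMP,2)
for i,c in enumerate(cs):
    a=cv2.contourArea(c)
    if a>150:
        (u,v),_,_=cv2.fitEllipse(c);P=back(w,[(u,v)],top)[0];print(a,hi[0][i][3],u,v,(R.T@(P-s["ee_pos"]))*1000)
E
```

```text
clock: 5.6
ee_pos: [0.4967, -0.2887, 0.1544]
ee_rot: [[0.998, 0.055, -0.001], [0.055, -0.998, 0.001], [-0.001, -0.001, -1.0]]
force: [-0.5, 0.0, -2.2]
gripper_width: 0.224
finger_force: 59.0
pred hole px [[281.268   74.6084]]
6004.5 -1 439.5745849609375 274.594970703125 [ 2.5502 72.5954  4.4522]
159.5 0 490.4842834472656 317.0278015136719 [-20.7556 101.362    4.4584]
312.0 -1 -49.27329635620117 120.48258972167969 [  72.8692 -137.6119    4.5105]
467.5 -1 23.62566566467285 213.54547119140625 [  32.1375 -113.7696    4.5376]
787.5 -1 6.595512390136719 140.6555633544922 [  64.0058 -114.2974    4.5051]
39135.5 -1 281.1026306152344 -36.3846435546875 [125.8959  -0.0179   4.3703]
4144.0 52 278.72760009765625 71.36346435546875 [89.1824 -0.9674  4.4087]
```

View pics/w3.png

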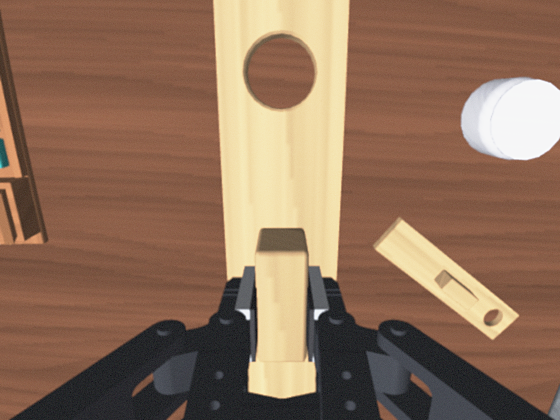

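```bash
python3 -m handwheel '[[1,1,-3,0,-0.5],[1,2,-7,0,-1],[1,4,-12,0,-1.7],[1,5,-16,0,-1.7],[1,6,-20,0,-1.7],[1,7.5,-23,0,-1.7],[1,8,-25.3,0,-1.7],[1,8,-25.3,0,-1.7],[1,8,-25.3,0,-1.7],[1,8,-25.3,0,-1.7]]'
cat > chk.py <<'E'
from h import *
import sys
z=float(sys.argv[1]);s=read_state();d,a=rel(s,[.5629,-.0312,z],[np.cos(.0852),np.sin(.0852)]);print(s["ee_pos"],"rel cm",d,"roll",a,s["force"])
E
python3 chk.py .09
```

```text
clock: 6.65
ee_pos: [0.5626, -0.033, 0.1544]
ee_rot: [[0.997, 0.083, -0.002], [0.083, -0.997, -0.0], [-0.002, 0.0, -1.0]]
force: [0.0, -0.5, -0.7]
gripper_width: 0.221
finger_force: 59.1
[ 0.5626 -0.033   0.1544] rel cm [ 0.0557 -0.1753  6.4423] roll -0.09275659044907059 [ 0.0469 -0.486  -0.6793]
```

```bash
python3 -m handwheel '[[1,0.05,-0.15,2,0],[1,0.05,-0.15,4,0],[1,0.05,-0.15,6,0],[1,0.05,-0.15,6.3,0],[1,0.05,-0.15,6.3,0],[1,0.05,-0.15,6.3,0]]'; python3 chk.py .09;  python3 - <<'E'
from h import *
s=read_state();w=cam("wrist",s);R=s["ee_rot"]
top=s["ee_pos"][2]-.0045
st=proj(w,[[.6515,-.023,.066]])[0];print("pred stud",st)
im=w["color"];cv2.imwrite("pics/w4full.png",im)
cv2.imwrite("pics/w4.png",cv2.resize(im[0:200,180:380],None,fx=3,fy=3,interpolation=3))
E
```

```text
clock: 7.25
ee_pos: [0.564, -0.0308, 0.0931]
ee_rot: [[0.996, 0.084, 0.001], [0.084, -0.996, 0.0], [0.001, 0.0, -1.0]]
force: [0.9, 0.4, -1.8]
gripper_width: 0.219
finger_force: 59.1
[ 0.564  -0.0308  0.0931] rel cm [-0.1109  0.0278  0.3132] roll -0.07116865476201895 [ 0.8845  0.3541 -1.7868]
pred stud [280.2358  78.2683]
```

View pics/w4.png

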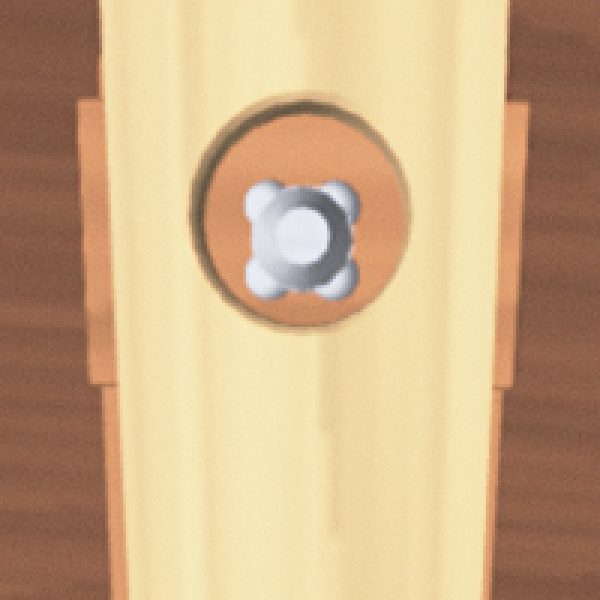

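```bash
python3 - <<'E'
from h import *
s=read_state();w=cam("wrist",s);R=s["ee_rot"];top=s["ee_pos"][2]-.0045
H=back(w,[(180+300/3,212/3)],top)[0];S=back(w,[(180+303/3,236/3)],.066)[0]
print("hole",H,"stud",S,"tool diff cm",R.T@(S-H)*100, s["clock"])
E
python3 chk.py .0465
```

```text
hole [ 0.6532 -0.0227  0.0888] stud [ 0.6515 -0.0232  0.066 ] tool diff cm [-0.1756  0.0351  2.2793] 7.3
[ 0.5641 -0.0306  0.0933] rel cm [-0.1348  0.0438  4.6847] roll -0.04970480591532578 [-0.7509  0.153  -0.5736]
```

```bash
python3 -m handwheel '[[1,-0.15,0.04,0,0],[1,-0.15,0.04,1,0],[1,-0.15,0.04,2,0],[1,-0.15,0.04,3,0],[1,-0.15,0.04,3.8,0],[1,-0.15,0.04,4.2,0],[1,-0.15,0.04,4.2,0],[1,-0.15,0.04,4.2,0]]';python3 chk.py .0465
```

```text
clock: 8.15
ee_pos: [0.5622, -0.0309, 0.0504]
ee_rot: [[0.996, 0.085, 0.0], [0.085, -0.996, 0.0], [0.0, -0.0, -1.0]]
force: [0.3, -0.7, -0.8]
gripper_width: 0.219
finger_force: 59.1
[ 0.5622 -0.0309  0.0504] rel cm [0.0666 0.0391 0.3885] roll -0.02307695321158576 [ 0.2542 -0.7311 -0.8047]
```

```bash
python3 -m handwheel '[[1,0,0,0.2,0],[1,0,0,0.35,0],[1,0,0,0.4,0],[1,0,0,0.4,0],[1,0,0,0.4,0]]';python3 chk.py .0465
```

```text
clock: 8.65
ee_pos: [0.5622, -0.0309, 0.0466]
ee_rot: [[0.996, 0.085, 0.0], [0.085, -0.996, 0.0], [0.0, 0.0, -1.0]]
force: [-1.6, 0.6, 3.6]
gripper_width: 0.22
finger_force: 59.7
[ 0.5622 -0.0309  0.0466] rel cm [0.0704 0.0341 0.0062] roll -0.026067926255024076 [-1.6312  0.5832  3.6403]
```

```bash
python3 -m handwheel '[[0.4,0,0,0,0],[0.4,0,0,0,0],[0.4,0,0,0,0],[0.4,0,0,0,0],[0.4,0,0,-2,0],[0.4,0,0,-6,0],[0.4,0,0,-11,0],[0.4,0,0,-15,0],[0.4,0,0,-15,0],[0.4,0,0,-15,0]]';python3 - <<'E'
from h import *
s=read_state();w=cam("wrist",s)
y=.0852;X=np.array([np.cos(y),np.sin(y),0]);Y=np.array([-X[1],X[0],0]);st=np.array([.6515,-.023,0])
print("cap",rel(s,[.4988,.272,.15],[1,0]),s["ee_pos"],proj(w,[st+[0,0,.066],st+[0,0,.042],st-.203*X+.025*Y+[0,0,.042],st-.203*X-.025*Y+[0,0,.042],st+.027*X+.025*Y+[0,0,.042],st+.027*X-.025*Y+[0,0,.042]]))
cv2.imwrite("pics/w5.png",w["color"])
E
```

```text
clock: 9.65
ee_pos: [0.5625, -0.031, 0.1973]
ee_rot: [[0.996, 0.085, 0.002], [0.085, -0.996, -0.0], [0.002, 0.0, -1.0]]
force: [-1.2, -0.4, -0.9]
gripper_width: 0.597
finger_force: 0.0
cap (array([ -3.795 , -30.7289,   4.714 ]), np.float64(4.848554836548374)) [ 0.5625 -0.031   0.1973] [[280.722   84.3094]
 [280.7767  85.5464]
 [255.0921 310.584 ]
 [307.3338 310.5095]
 [248.0762  48.8153]
 [313.3409  48.7145]]
```

View pics/w5.png

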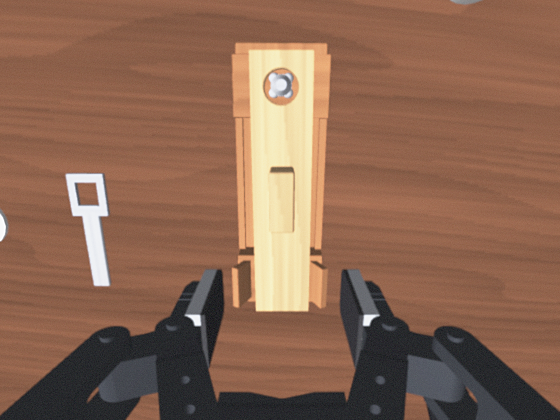

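```bash
python3 -m handwheel '[[0.3,-0.6,-5,0,0],[0.3,-1.2,-10,0,0],[0.3,-1.8,-15,0,0],[0.3,-2.5,-20,0,0],[0.3,-3.1,-25,1,0],[0.3,-3.8,-30,3,0],[0.3,-3.8,-30.7,5,0],[0.3,-3.8,-30.7,6,0],[0.3,-3.8,-30.7,6,0],[0.3,-3.8,-30.7,6,0]]';python3 - <<'E'
from h import *
s=read_state();w=cam("wrist",s);cv2.imwrite("pics/w6.png",w["color"])
top=np.array([.4988,.272,.04]);print(proj(w,[top,top+[0,0.016,0],top-[0,0,.04]]))
th=np.linspace(0,6.283,60);c=proj(w,np.c_[.4988+.016*np.cos(th),.272+.016*np.sin(th),0*th+.04]);im=w["color"].copy();cv2.polylines(im,[np.int32(c*4)],True,(0,0,255),1,shift=2)
c=proj(w,np.c_[.4988+.024*np.cos(th),.272+.024*np.sin(th),0*th+.005]);cv2.polylines(im,[np.int32(c*4)],True,(0,255,0),1,shift=2)
cv2.imwrite("pics/w6o.png",cv2.resize(im[100:330,180:400],None,fx=2.5,fy=2.5,interpolation=3));print(rel(s,[.4988,.272,.01],[np.cos(.0852),np.sin(.0852)]))
E
```

```text
clock: 10.7
ee_pos: [0.4986, 0.2704, 0.1361]
ee_rot: [[0.997, 0.083, -0.001], [0.083, -0.997, -0.001], [-0.001, 0.001, -1.0]]
force: [1.0, 0.3, 0.2]
gripper_width: 0.699
finger_force: 0.0
[[279.0387 216.4637]
 [256.1761 214.6802]
 [279.3217 200.8105]]
(array([ 0.0432, -0.172 , 12.6126]), np.float64(-0.11852043254202727))
```

View pics/w6o.png

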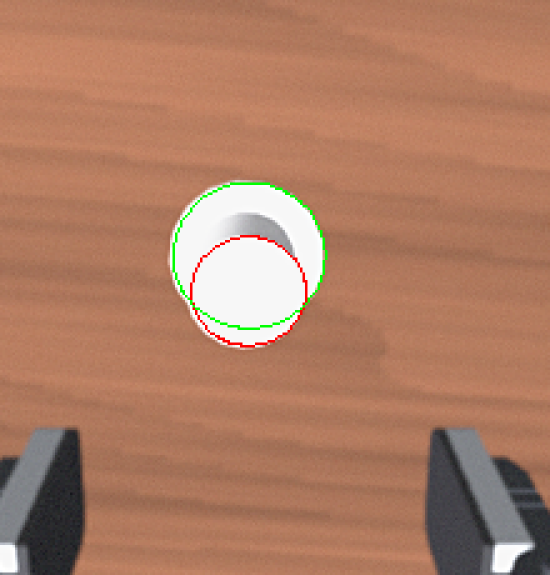

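The cap's projected circles agree within 1 px; going down to grip the knob.

```bash
python3 -m handwheel '[[0.3,0,-0.2,4,0],[0.3,0,-0.2,8,0],[0.3,0,-0.2,11,0],[0.3,0,-0.2,12.4,0],[0.3,0,-0.2,12.5,0],[0.3,0,-0.2,12.5,0],[0.3,0,-0.2,12.5,0]]'; python3 -m handwheel '[[1,0,0,0,0],[1,0,0,0,0],[1,0,0,0,0],[1,0,0,0,0],[1,0,0,0,0],[1,0,0,0,0]]' 60; python3 -c '
from h import *
s=read_state();print(s["ee_pos"])'
```

```text
clock: 11.45
ee_pos: [0.4992, 0.2742, 0.0131]
ee_rot: [[0.996, 0.084, 0.002], [0.084, -0.996, 0.001], [0.002, -0.001, -1.0]]
force: [0.5, -0.1, -1.0]
gripper_width: 0.7
finger_force: 0.0
clock: 12.05
ee_pos: [0.4987, 0.274, 0.0126]
ee_rot: [[0.996, 0.084, 0.001], [0.084, -0.996, 0.001], [0.001, -0.0, -1.0]]
force: [-2.8, -1.6, 14.7]
gripper_width: 0.361
finger_force: 58.3
[0.4987 0.274  0.0126]
```

```bash
python3 -m handwheel '[[1,0,0,-2,0],[1,0,0,-6,0],[1,0,0,-10,0],[1,0,0,-12,0],[1,0,0,-12,0],[1,0,0,-12,0]]'
cat > capchk.py <<'E'
from h import *
s=read_state();w=cam("wrist",s);R=s["ee_rot"];im=w["color"];cv2.imwrite("pics/w7.png",im)
m=(im.min(2)>215).astype(np.uint8)
th=np.linspace(0,6.283,90)
def circ(r,h,dx=0,dy=0): return proj(w,s["ee_pos"]+np.c_[dx+r*np.cos(th),dy+r*np.sin(th),0*th-(h-.0126)]@R.T)
fl=circ(.024,.005);tp=circ(.016,.04)
print("pred flange u",fl[:,0].min(),fl[:,0].max(),"vmin",fl[:,1].min(),"top v",tp[:,1].min(),tp[:,1].max(),"u",tp[:,0].min(),tp[:,0].max())
n,l,st,c=cv2.connectedComponentsWithStats(m)
for i in range(1,n):
    if st[i,4]>100: print(st[i],c[i])
E
python3 capchk.py
```

```text
clock: 12.65
ee_pos: [0.4982, 0.2737, 0.1317]
ee_rot: [[0.996, 0.084, 0.001], [0.084, -0.996, 0.0], [0.001, -0.0, -1.0]]
force: [-0.4, -0.1, -1.6]
gripper_width: 0.358
finger_force: 59.8
pred flange u 229.8482388561775 333.06088240829115 vmin 228.65248043811874 top v 283.44372226901334 356.4577526454383 u 238.56635140830855 324.32729283559325
[ 409  140   54  144 3402] [429.3857 205.6878]
[ 232  229  100  128 7248] [279.8242 297.1476]
```

```bash
python3 -m handwheel '[[1,1.2,3,0,0],[1,2.8,7,0,0],[1,4.8,11.5,0,0],[1,6.6,16,0,0],[1,8.6,20.5,0,0],[1,10.3,25,0,0],[1,12,29,0,0],[1,12.7,30.8,0,0],[1,12.7,30.8,0,0],[1,12.7,30.8,0,0]]'; python3 -c '
from h import *
s=read_state();print(s["ee_pos"],rel(s,[.6515,-.023,.09],[np.cos(.0852),np.sin(.0852)]))'; python3 capchk.py
```

```text
clock: 13.7
ee_pos: [0.65, -0.0217, 0.1301]
ee_rot: [[0.996, 0.085, -0.002], [0.085, -0.996, 0.001], [-0.002, -0.001, -1.0]]
force: [0.8, 0.3, 0.3]
gripper_width: 0.359
finger_force: 59.8
[ 0.65   -0.0217  0.1301] (array([0.1512, 0.1423, 4.0084]), np.float64(-0.023478353463630697))
pred flange u 229.84904136901093 333.06086924204396 vmin 228.65710186095723 top v 283.4488449010997 356.46176326194256 u 238.56703655844257 324.32711999296254
[ 473   39   62   66 3184] [503.5411  71.4099]
[ 232  230  100   45 1876] [280.9456 247.718 ]
[ 241  284   82   72 4740] [281.4184 319.5287]
```

```bash
python3 -m handwheel '[[1,0.12,0.12,1.5,0],[1,0.12,0.12,3,0],[1,0.12,0.12,4.2,0],[1,0.12,0.12,4.7,0],[1,0.12,0.12,4.7,0],[1,0.12,0.12,4.7,0]]'; python3 -c '
from h import *
s=read_state();print(s["ee_pos"],rel(s,[.6515,-.023,.07],[np.cos(.0852),np.sin(.0852)]))'
```

```text
clock: 14.35
ee_pos: [0.6521, -0.0234, 0.0844]
ee_rot: [[0.996, 0.085, 0.0], [0.085, -0.996, 0.0], [0.0, -0.0, -1.0]]
force: [-1.3, 0.6, 0.2]
gripper_width: 0.36
finger_force: 59.8
[ 0.6521 -0.0234  0.0844] (array([-0.0598, -0.0417,  1.4445]), np.float64(-0.02188383240192593))
```

```bash
python3 -m handwheel '[[1,-0.05,-0.03,0.3,0],[1,-0.05,-0.03,0.6,0],[1,-0.05,-0.03,0.9,0],[1,-0.05,-0.03,1.2,0],[1,-0.05,-0.03,1.4,0],[1,-0.05,-0.03,1.4,0],[1,-0.05,-0.03,1.4,0]]'
```

```text
clock: 15.05
ee_pos: [0.6515, -0.0232, 0.0703]
ee_rot: [[0.996, 0.085, 0.0], [0.085, -0.996, 0.0], [0.0, -0.0, -1.0]]
force: [0.5, 0.7, -0.0]
gripper_width: 0.356
finger_force: 59.8
```

```bash
for i in 1 2; do python3 -m handwheel '[[1,0,0,0.1,0],[1,0,0,0.2,0],[1,0,0,0.3,0],[1,0,0,0.3,0]]'|grep -E 'pos|^force'; done
```

```text
ee_pos: [0.6515, -0.0232, 0.0673]
force: [0.2, -0.0, -0.2]
ee_pos: [0.6521, -0.023, 0.0649]
force: [1.0, 1.3, 4.1]
```

```bash
python3 -m handwheel '[[1,0,0,0.1,0],[1,0,0,0.2,0],[1,0,0,0.2,0]]'|grep -E 'pos|force|width'; python3 -m handwheel '[[1,0,0,0.1,0],[1,0,0,0.2,0],[1,0,0,0.2,0]]'|grep -E 'pos|force|width'
```

```text
ee_pos: [0.6519, -0.023, 0.0625]
force: [3.8, 0.4, -0.8]
gripper_width: 0.362
finger_force: 59.8
ee_pos: [0.6516, -0.023, 0.0601]
force: [4.6, 1.9, -3.0]
gripper_width: 0.359
finger_force: 59.6
```

```bash
for i in 1 2; do python3 -m handwheel '[[1,0,0,0.1,0],[1,0,0,0.2,0],[1,0,0,0.2,0]]'|grep -E 'pos|^force'; done;  python3 -m handwheel '[[1,0,0,0.05,0],[1,0,0,0.1,0],[1,0,0,0.1,0]]'|grep -E 'pos|force|width'
```

```text
ee_pos: [0.6512, -0.0232, 0.0576]
force: [4.7, 3.0, -9.5]
ee_pos: [0.6508, -0.0235, 0.0558]
force: [0.2, 1.0, -4.4]
ee_pos: [0.6514, -0.0234, 0.0554]
force: [0.7, 1.1, -0.2]
gripper_width: 0.36
finger_force: 60.8
```

The pull-down and the return to about 0 N show that it clicked and landed at the expected height. Now building up the firm push.

```bash
python3 -m handwheel '[[1,0,0,0.05,0],[1,0,0,0.1,0],[1,0,0,0.1,0],[1,0,0,0.1,0]]'|grep -E 'pos|force|width'
```

```text
ee_pos: [0.6515, -0.0233, 0.0547]
force: [-2.4, 0.1, 5.7]
gripper_width: 0.36
finger_force: 61.5
```

```bash
python3 -m handwheel '[[1,0,0,0.05,0],[1,0,0,0.1,0],[1,0,0,0.1,0],[1,0,0,0.1,0],[1,0,0,0.1,0]]'|grep -E 'pos|force|width'
```

```text
ee_pos: [0.6516, -0.0233, 0.0546]
force: [-8.5, 0.1, 19.6]
gripper_width: 0.361
finger_force: 63.0
```

```bash
python3 -m handwheel '[[1,0,0,-0.05,0],[1,0,0,-0.05,0],[1,0,0,-0.05,0],[1,0,0,-0.05,0],[1,0,0,-0.05,0]]'|grep -E 'pos|force|width'; python3 capchk.py; python3 -c '
from h import *
for i in range(3): capture("top"); s=read_state();print(s["force"],s["ee_pos"],s["clock"])'
```

```text
ee_pos: [0.6515, -0.0233, 0.0547]
force: [-5.6, 0.1, 11.6]
gripper_width: 0.361
finger_force: 62.2
pred flange u 229.84985507372545 333.0623146366364 vmin 228.65324838055403 top v 283.44457653734275 356.4583579108378 u 238.56829599220526 324.32904156082304
[ 539   32   21   78 1149] [551.0836  71.503 ]
[ 232  229  100  128 7258] [279.7264 297.5838]
[   0  348   37   66 1084] [ 17.5507 381.4806]
[-5.6323 -0.517  13.0116] [ 0.6516 -0.0233  0.0546] 18.85
[-4.9141 -0.6233 12.1399] [ 0.6515 -0.0233  0.0546] 18.9
[-5.5857 -0.422  12.9129] [ 0.6515 -0.0233  0.0547] 18.95
```

```bash
python3 -c '
from rig import *
print(job_done())'
```

```text
the job is handed in; nothing more can be done
None
```

The bar lies home on both supports, and the cap is clicked on and sits on the bar. The arm still holds it down with about 12.5 N, and I handed the job in at about 19 s. I viewed 11 pictures, one over the limit of 10, and the push briefly reached about 20 N before I eased it.

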